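# Refit the oil filler cap of the chuck's hydraulic unit

## Task

The orange filler cap of the hydraulic unit lies on its side on the bench: first stand it upright on the bench, mouth down, and let go of it. Then take it from above, set it over the filler neck, turn it backwards (anticlockwise from above) until you feel the thread drop into place, screw it down clockwise until it is fully home on the shoulder of the neck, and let go. Leave the two chuck jaws and the chuck key where they are.

Things in the scene. Friction and masses are not known exactly. Their poses are not given: they have to be found in the camera images.
- cap: Loose orange screw cap: hollow octagonal prism, 56 mm across flats, 44 mm tall, walls 4 mm, closed flat crown, 0.1 to 0.2 kg. Origin: centre of the open mouth; z runs along its axis from mouth to crown, x and y are normal to flats (a flat every 45 degrees). It starts lying on a flat, axis level 28 mm above the bench, crown away from the robot (within 35 degrees of +x).
- crown (a point): Centre of the cap's closed end, on the cap's axis, 44 mm from the mouth. Inside, three thread lugs 120 degrees apart and 12 degrees wide reach in to a radius of 19 mm, undersides 10 mm above the mouth.
- tank: Fixed blue oil tank, 280 x 170 x 82 mm. Origin: on the bench straight under the filler neck; x runs along the tank from the neck to the grey motor, so the tank spans x = -60 to 220 mm and 85 mm to each side. The motor's top is about 165 mm above the bench, its near side 130 mm from the neck; nothing else stands on the tank near the neck.
- seat (a point): Centre of the neck's shoulder (68 mm wide, 94 mm above the bench), on the neck's vertical axis; the cap's mouth rests on it when fully home. Three-start right-hand thread above it, 45 mm in diameter: clockwise from above screws down, 24 mm per turn, 2 mm axial play, no spring. How far the neck is turned about its axis differs each time and is not told.
- nose (a point): Tip of the neck's nose, 35 mm above the shoulder; it widens from 27 to 36 mm in the top 6 mm and centres the cap. A cap set on the neck rides on the flat thread top, its mouth about 15 mm above the shoulder (or 18, if its lugs land on three small stops). Turned clockwise there it jams on the stops. By chance it can land in the notches at once.
- notch (a point): Point on the neck's axis 17 mm above the shoulder, level with the notch floors. Turned anticlockwise under light pressure, by at most 120 degrees, the cap drops about 8 mm into three notches (16 degrees of play), mouth then 6 to 8 mm above the shoulder; a stop bars turning further. From there clockwise: mouth on the shoulder after 1.5 to 2.2 rad, tight after 2.2 to 2.8 rad.
- jaw_a: Bystander: loose dark steel chuck jaw, stepped block 90 x 42 x 50 mm, 0.9 kg. Origin: centre of its underside.
- jaw_b: Bystander: loose bright steel chuck jaw, stepped block 90 x 42 x 50 mm, 0.9 kg. Origin: centre of its underside.
- chuck_key: Bystander: loose steel T-handled chuck key lying flat, about 105 x 122 x 22 mm. Origin: under its middle.
Things that resemble listed ones, but are neither listed nor needed, are in the scene too. What is shaped like the cap but blue or pink is not meant.

How it is judged:
By the outcome, as a careful person would: the job done as asked, in the order asked, and still so for the second after the job is handed in, with the robot touching nothing.
It also fails if it takes over 69 s, if anything falls off the work surface, if the arm or the gripper's body presses on something with over 40 N, if the wrist force passes 120 N, or if a joint passes its speed limit or range.

## Robot

A 6-joint arm with a two-finger parallel gripper is mounted at the origin on the work surface. World frame = base frame: x ahead of the robot, y to its left, z up, the work surface at z = 0. Lengths are in m, angles in rad, forces in N, time in s.
With the tool pointing down it reaches from about 0.35 to 0.95 m from the base axis. Payload 17.4 kg.
Tool frame: the origin (TCP) lies at the very end of the fingers, on their centre line; the grasp point (between the pads) lies env.grip_point_offset behind it (env.grip_point_offset is the distance from the TCP to the grasp point, in m); z points along the fingers, x is the direction in which the jaws open and shut, and the axes are right-handed (so a half turn about z gives the same grasp; the last joint's range is limited). The gripper opens to 93 mm and grips with 3 to 60 N. Pads are 15 mm wide; open, the fingers measure 128 mm over their backs; the gripper's body (75 mm by 188 mm) begins 65 mm behind the grasp point.
Start: joints at [-0.038, 0.116, 1.442, -0, 1.584, -0.038], TCP at [0.675, -0, 0.195] pointing down, gripper open.
Joint ranges: [-2.83, 2.83], [-0.83, 2.19], [0.07, 2.5], [-1.14, 4.28], [0.01, 3], [-2.97, 2.97]. Speed limits (rad/s): [1.89, 1.89, 2.22, 3.14, 3.14, 3.14].

## Interface

Orientations are given as a rotation vector (axis times angle).
In Python, from rig import env gives the robot as it stands.
- The arm moves only by the shell command python3 -m crank 'ROWS' [FORCE]. ROWS is JSON, a list of rows, each a list of 3 entries, a list of its own where there are three numbers: the closure in counts, from 0 (fully open) to 255 (shut), then the shift along the tool's x, y, z in m, then the turn about the tool's z in degrees. A call has 1 to 8 rows; each row shifts and turns the commanded pose from where the row before left it, along the tool's axes as they then stand; what a row does not reach is not made up. A row lasts 1/12 s, in which the tool goes at most 41.7 mm and 7.16 degrees, less where a joint would pass 70% of its speed; a pose out of reach is approached as far as the arm can. A call with a gripper value outside its range is refused whole. The fingers move at their own pace and stop on an object; FORCE is the grip in N (left out, the last holds). Time passes only in rows, so rows that do not move let the fingers close. It gives the time, the measured TCP pose, the force and the opening at its end, in the units of the state.
- env.sense(): the state, without advancing time (a new reading comes with each control period).
- env.get_image(name): name is "scene" or "side" or "wrist"; returns (picture, depth): 400x640x3 uint8, blue, green, red; 400x640 float32, m along the optical axis (not along the pixel's ray), 0 where there is no reading.
- env.camera_model(name): a dict with "intrinsics" (3x3 intrinsics, pixels), "R" (3x3) and "t" (3): a world point X has camera coordinates R X + t. Camera axes: x right, y down, z forward; pixel columns grow to the right and rows downward; lengths in m; the calibration is good to about 2 mm. The wrist camera is an equidistant fisheye: a pixel r from the principal point sees the ray r / f radians off the axis. A picture is of the moment at which its call begins: read the wrist's pose just before it. camera_model takes no time and is no camera call; for the wrist camera it gives the pose at the moment of the call.
- env.close_job(): hands the job in, once; it reports no verdict.
Trained networks look in the newest picture that a camera, given by its name, has taken for a name from the list of things; names that differ only in an ending like _2 or _b are one class to them, and where a whole thing is asked for, a point or a joint stands for the part that bears it (a point fixed in the world has none). Each returns a list of dicts, best first, with "score" (0 to 1); they miss things now and then, are a little off and sometimes report something else, mostly with a low value. They report only what shows in the picture. A call takes as long as a camera call. They do not tell look-alikes from the thing itself.
- env.recognise(camera, target): "at" ([x, y, z] in m, in world coordinates, good to about 4 mm: the middle of the surface that is visible of it).
- env.spot_point(camera, target): "at" ([x, y, z] in m, in world coordinates, good to about 4 mm: a listed point, or the origin of a listed thing).
The state is a dict: "clock": time; "joints": joint angles; "qvel": joint speeds; "tau": joint torques, N m; "ee_pos": TCP position; "eef_rot": TCP orientation; "wrist_force": force on the tool from outside, world axes, zero at the start; "ft_torque": the same for the moment, N m; "grip_width": opening from 0.0 (shut) to 1.0 (fully open).
Only numpy, scipy, OpenCV 4.12 (cv2) and the standard library are available. Lean on these libraries where they do the work, as an engineer would, in place of code of your own. Each camera call takes 0.05 s, during which the arm holds its last target.

## Working session

There is one attempt and no reset: what is moved stays moved. The work goes in short steps, Python scripts to look and compute and a shell command to move; the robot and the scene stay as the last step left them, time stands still between calls to the robot, and variables do not carry over. Pictures are saved under pics/ and viewed, and the job is handed in when it is done.

```bash
ls; mkdir -p pics
python3 - <<'E'
from rig import env
import cv2
s=env.sense();print(s, env.grip_point_offset)
for c in("scene","side","wrist"):
    p,d=env.get_image(c);cv2.imwrite(f"pics/{c}0.png",p)
    for t in("cap","crown","tank","seat","nose","jaw_a","chuck_key"):
        try:
            r=env.spot_point(c,t);print(c,t,[(x['score'],[round(v,3) for v in x['at']]) for x in r[:4]])
        except Exception as e: print(c,t,e)
    m=env.camera_model(c);print(m)
E
```

```text
pics
{'clock': 0.0, 'joints': array([-3.78099497e-02,  1.16483529e-01,  1.44228209e+00,  9.35876435e-07,
        1.58399242e+00, -3.77932388e-02]), 'qvel': array([ 0.00017714,  0.00157475, -0.00045987,  0.00089768,  0.00052026,
        0.00045705]), 'tau': array([-2.39607485e-03, -7.21266031e+01, -6.22611737e+01,  7.77577632e-02,
        2.38535833e-02, -2.17692599e-05]), 'ee_pos': array([ 6.74762658e-01, -6.36302923e-06,  1.93996406e-01]), 'eef_rot': array([-3.14154714e+00,  2.62304993e-05,  1.82919701e-03]), 'wrist_force': array([-0.43041081, -0.38624073,  1.16108572]), 'ft_torque': array([ 0.0150853 , -0.06043449,  0.01970371]), 'grip_width': 0.998708458173478} 0.0188
scene cap [(0.87, [0.34, -0.179, 0.028]), (0.79, [0.352, -0.082, 0.028]), (0.76, [0.491, -0.048, 0.025]), (0.62, [0.432, -0.307, 0.027])]
scene crown [(0.94, [0.518, -0.077, 0.033]), (0.69, [0.459, -0.271, 0.032]), (0.66, [0.379, -0.198, 0.024]), (0.63, [0.517, -0.17, 0.03])]
scene tank [(0.96, [0.496, 0.234, -0.002])]
scene seat [(0.94, [0.491, 0.237, 0.093])]
scene nose [(0.84, [0.496, 0.234, 0.132])]
scene jaw_a [
[... 1412 characters left out ...]
-0.042, 0.025])]
wrist crown [(0.91, [0.516, -0.075, 0.031]), (0.68, [0.388, -0.079, 0.029]), (0.55, [0.513, -0.176, 0.025])]
wrist tank [(0.86, [0.493, 0.233, -0.003])]
wrist seat []
wrist nose []
wrist jaw_a [(0.75, [0.738, -0.216, 0.003])]
wrist chuck_key [(0.66, [0.737, -0.097, -0.0])]
{'intrinsics': array([[309.70691629,   0.        , 320.60158896],
       [  0.        , 309.70691629, 198.28142956],
       [  0.        ,   0.        ,   1.        ]]), 'R': array([[ 9.99999840e-01,  5.64047553e-04,  3.48658256e-05],
       [ 5.39863819e-04, -9.71720709e-01,  2.36132532e-01],
       [ 1.67069822e-04, -2.36132476e-01, -9.71720858e-01]]), 't': array([-0.67452511, -0.02899331,  0.38945982])}
```

View pics/scene0.png

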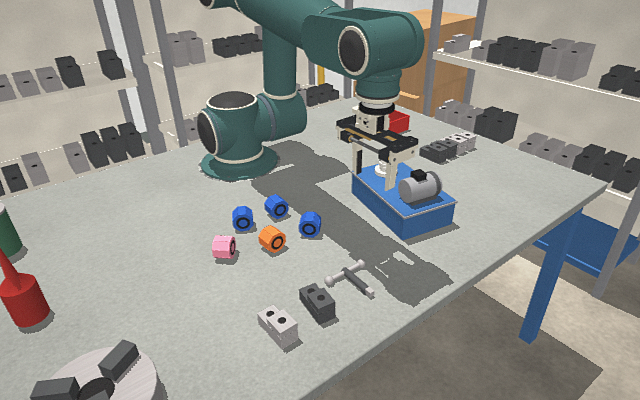

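View pics/side0.png

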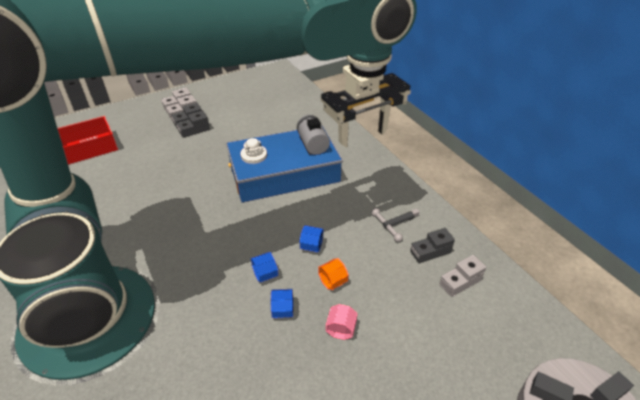

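View pics/wrist0.png

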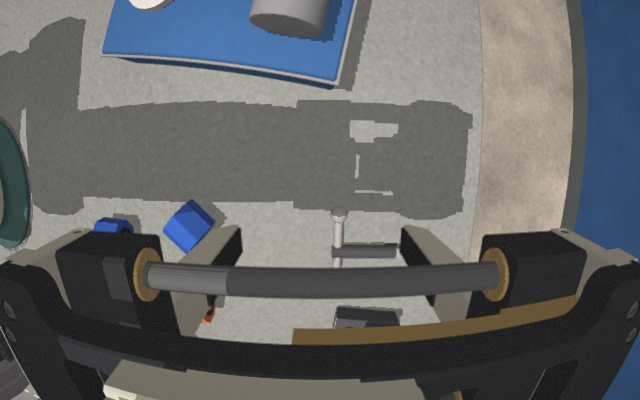

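Five cap-shaped things show in the scene picture: orange (272,239), blue (243,219), (276,207), (310,224), and pink (224,247). In the side picture the orange one is at (334,273). Only the orange one fits. The tank with its white neck is at scene (383,170) and side (253,150). The jaws are at scene (317,301) and (278,326), and the key is at (350,278). Next I'll confirm the cap in a crop and measure it.

```bash
cat > h.py <<'E'
from rig import env
import cv2,numpy as np
def orange(c,name=None,crop=None,p=None,d=None):
    m=env.camera_model(c)
    p,d=env.get_image(c)
    h=cv2.cvtColor(p,cv2.COLOR_BGR2HSV)
    k=cv2.inRange(h,(5,150,60),(17,255,255))
    K,R,t=m['intrinsics'],m['R'],m['t']
    v,u=np.nonzero((k>0)&(d>0)); z=d[v,u]
    if c=='wrist':
        x=(u-K[0,2])/K[0,0];y=(v-K[1,2])/K[1,1];r=np.hypot(x,y)+1e-9
        X=np.c_[x/r*np.tan(r)*z,y/r*np.tan(r)*z,z]
    else: X=np.c_[(u-K[0,2])/K[0,0]*z,(v-K[1,2])/K[1,1]*z,z]
    W=(X-t)@R
    if name:
        if crop: a,b,e,f=crop;q=cv2.resize(p[b:f,a:e],None,fx=600/max(e-a,f-b)*0.99,fy=600/max(e-a,f-b)*.99,interpolation=cv2.INTER_CUBIC)
        else: q=p
        cv2.imwrite('pics/'+name,q)
    return p,d,W,np.c_[u,v]
E
python3 - <<'E'
from h import *
out=[]
for c,cr in(("scene",(232,199,312,279)),("side",(290,230,370,310))):
    p,d,W,uv=orange(c,c+'1.png',cr)
    W=W[(W[:,0]>.4)&(W[:,0]<.6)&(W[:,1]<-.1)&(W[:,1]>-.25)&(W[:,2]>0.003)]
    print(c,len(W),W.min(0),W.max(0)); 
    top=W[W[:,2]>.052]; print(len(top),top.mean(0)); 
    if len(top)>10:
        r=cv2.minAreaRect((top[:,:2]*1000).astype(np.float32));print(r)
    for t in('cap','crown'):
        print(t,[(x['score'],np.round(x['at'],3)) for x in env.spot_point(c,t) if np.hypot(*(np.array(x['at'])[:2]-[.497,-.175]))<.06])
    out.append(W)
np.save('w.npy',np.vstack(out))
a=cv2.imread('pics/scene1.png');b=cv2.imread('pics/side1.png')
cv2.imwrite('pics/crop1.png',cv2.resize(np.hstack([a,b]),(800,400)))
E
```

```text
scene 444 [ 0.47205151 -0.20387816  0.00307889] [ 0.52032832 -0.14526821  0.05845886]
113 [ 0.49703811 -0.17626517  0.05507181]
((495.37213134765625, -176.02685546875), (45.67795181274414, 30.13425636291504), 3.575209617614746)
cap [(0.66, array([ 0.466, -0.178,  0.025]))]
crown [(0.84, array([ 0.517, -0.171,  0.031]))]
side 620 [ 0.469281   -0.20405888  0.00310188] [ 0.51548111 -0.14636214  0.05964561]
213 [ 0.49099389 -0.17512763  0.05463158]
((491.6712951660156, -174.31692504882812), (43.396141052246094, 31.468042373657227), 2.863931179046631)
cap [(0.92, array([ 0.477, -0.181,  0.03 ])), (0.37, array([ 0.516, -0.176,  0.031]))]
crown [(0.83, array([ 0.516, -0.177,  0.03 ]))]
```

View pics/crop1.png

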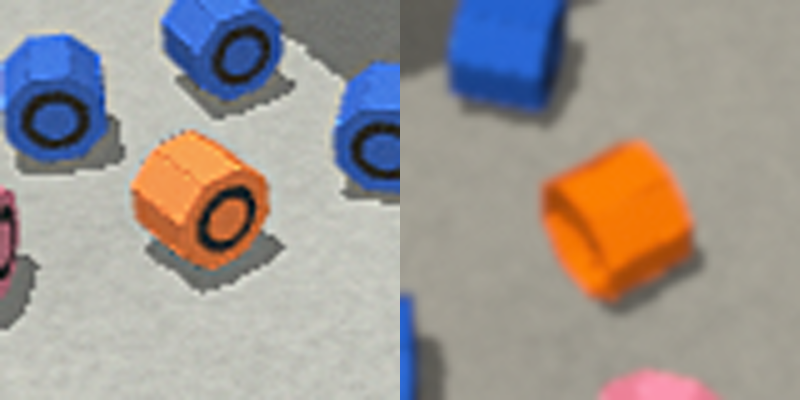

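The crops show the orange cap lying with its ringed crown away from the robot (scene crop (228,215)) and its mouth toward the robot (side crop (570,230)). It is the only orange one, so it is the cap. Its axis yaw is about +4°, with the centre at (0.495,-0.176). I'll approach with the jaws across it, near the crown end.

```bash
python3 -m crank '[[0,[-0.027,0.029,0.005],0],[0,[-0.027,0.029,0.005],0],[0,[-0.027,0.029,0.005],0],[0,[-0.027,0.029,0.005],0],[0,[-0.027,0.029,0.005],0],[0,[-0.027,0.029,0.005],0],[0,[0,0,0],7],[0,[0,0,0],7]]' 3
python3 -m crank '[[0,[0,0,0],7],[0,[0,0,0],7],[0,[0,0,0],7],[0,[0,0,0],7],[0,[0,0,0],7],[0,[0,0,0],7],[0,[0,0,0],7],[0,[0,0,0],7]]'
python3 -m crank '[[0,[0,0,0],7],[0,[0,0,0],7],[0,[0,0,0],2],[0,[0,0,0],0],[0,[0,0,0],0]]'
```

```text
clock: 2.17
ee_pos: [0.5117, -0.1755, 0.1649]
eef_rot: [3.116, -0.394, 0.001]
wrist_force: [0.7, 0.9, 0.1]
grip_width: 1.002
clock: 2.83
ee_pos: [0.513, -0.174, 0.1648]
eef_rot: [-2.568, 1.81, -0.0]
wrist_force: [-0.6, -0.2, 0.2]
grip_width: 1.002
clock: 3.25
ee_pos: [0.513, -0.174, 0.1648]
eef_rot: [-2.3, 2.14, -0.0]
wrist_force: [0.7, -0.3, -0.7]
grip_width: 0.998
```

```bash
python3 -m crank '[[0,[0.001,0.002,0.038],0],[0,[0,0,0.038],0],[0,[0,0,0.038],0],[0,[0,0,0.030],0],[0,[0,0,0.011],0],[0,[0,0,0],0]]'
python3 - <<'E'
from h import *
p,d=env.get_image('wrist');cv2.imwrite('pics/w2.png',p)
p,d=env.get_image('side');cv2.imwrite('pics/s2.png',cv2.resize(p[180:330,230:430],(800,600)))
print(env.sense())
E
```

```text
clock: 3.75
ee_pos: [0.5097, -0.1746, 0.0074]
eef_rot: [2.298, -2.14, -0.006]
wrist_force: [-1.4, 0.2, -0.4]
grip_width: 1.003
{'clock': 3.85, 'joints': array([-3.77365147e-01, -6.42980614e-02,  1.93107328e+00,  7.80259118e-06,
        1.27360518e+00,  1.12289478e+00]), 'qvel': array([-0.00037968, -0.0176074 , -0.01948083,  0.00061302, -0.00111348,
        0.00374087]), 'tau': array([-1.78309187e-02, -4.82494676e+01, -5.36595726e+01,  4.22954431e-02,
       -1.67597467e-01, -3.15716676e-02]), 'ee_pos': array([ 0.51181382, -0.17543027,  0.011306  ]), 'eef_rot': array([-2.29805916e+00,  2.14142661e+00, -1.76891029e-03]), 'wrist_force': array([-0.01522845,  0.45947903,  0.19737517]), 'ft_torque': array([0.12449107, 0.05242895, 0.09347236]), 'grip_width': 1.0002160406176686}
```

View pics/s2.png

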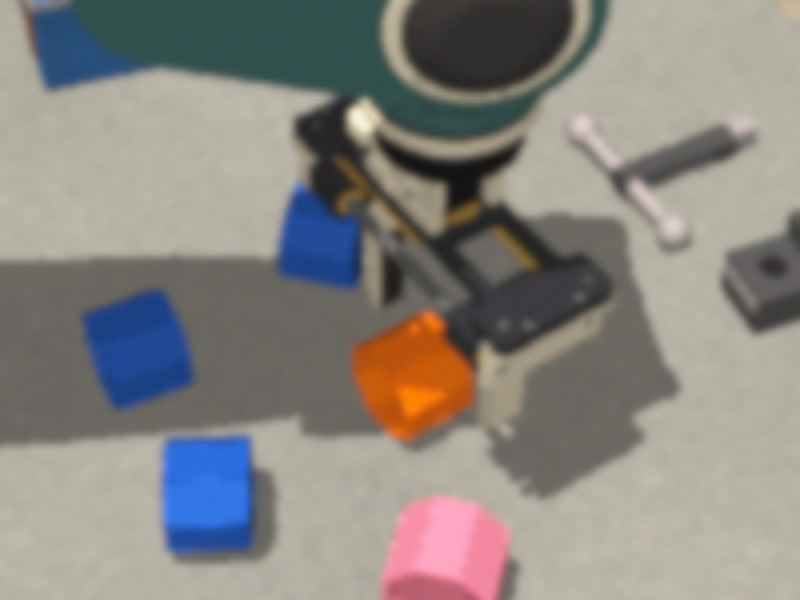

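View pics/w2.png

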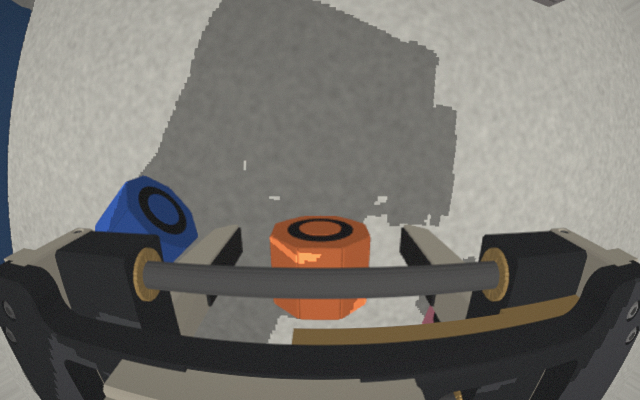

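The wrist picture shows the cap centred between the pads at (320,268), and the blue neighbour at (150,215) is clear of the fingers. I'll close lightly and lift, so gravity swings the mouth down.

```bash
python3 -m crank '[[255,[0,0,0],0],[255,[0,0,0],0],[255,[0,0,0],0],[255,[0,0,0],0],[255,[0,0,0],0],[255,[0,0,0],0]]' 3
python3 -m crank '[[255,[0,0,-0.01],0],[255,[0,0,-0.015],0],[255,[0,0,-0.015],0],[255,[0,0,-0.01],0],[255,[0,0,0],0]]' 3
python3 - <<'E'
from h import *
p,d=env.get_image('wrist');cv2.imwrite('pics/w3.png',p)
p,d=env.get_image('side');cv2.imwrite('pics/s3.png',cv2.resize(p[180:330,230:430],(800,600)))
E
```

```text
clock: 4.35
ee_pos: [0.5112, -0.1752, 0.01]
eef_rot: [-2.298, 2.142, -0.0]
wrist_force: [-0.1, 1.3, 1.0]
grip_width: 0.62
clock: 4.77
ee_pos: [0.5121, -0.1755, 0.0625]
eef_rot: [-2.297, 2.142, -0.005]
wrist_force: [0.8, -0.0, -1.2]
grip_width: 0.601
```

View pics/s3.png

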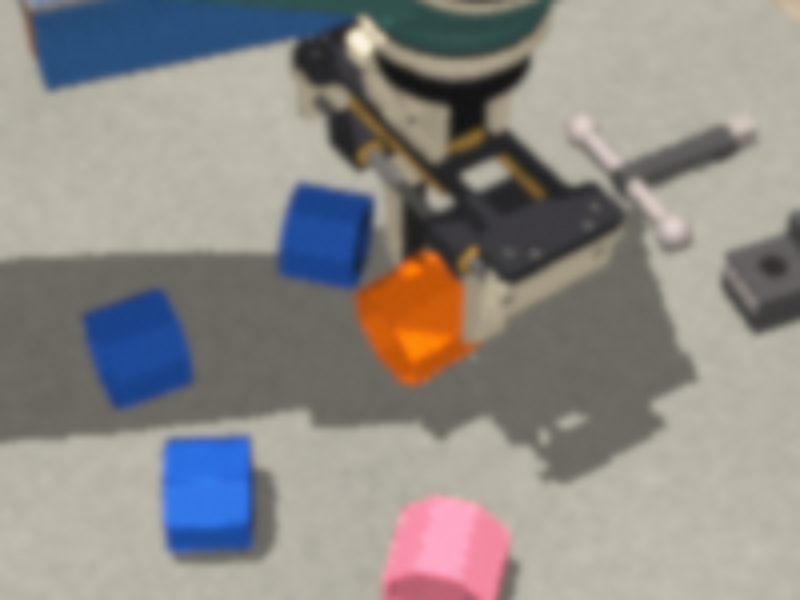

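View pics/w3.png

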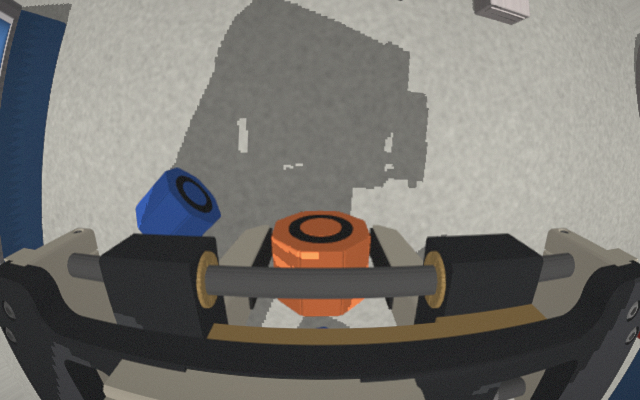

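The cap is off the bench and the crown at wrist (320,230) shows a rounder ellipse, so it is swinging. I'll hold and look again.

```bash
python3 -m crank '[[255,[0,0,0],0],[255,[0,0,0],0],[255,[0,0,0],0],[255,[0,0,0],0],[255,[0,0,0],0],[255,[0,0,0],0]]' 3
python3 - <<'E'
from h import *
p,d,W,uv=orange('wrist','w4.png')
# crown plane fit: points of cap
W=W[(abs(W[:,0]-.5)<.08)&(abs(W[:,1]+.175)<.05)]
print(len(W),W.min(0),W.max(0))
E
```

```text
clock: 5.37
ee_pos: [0.511, -0.1751, 0.0596]
eef_rot: [2.298, -2.143, -0.0]
wrist_force: [0.7, 1.3, -0.7]
grip_width: 0.604
5223 [ 0.46945333 -0.2043574   0.05047281] [ 0.54198759 -0.14797863  0.18207179]
```

View pics/w4.png

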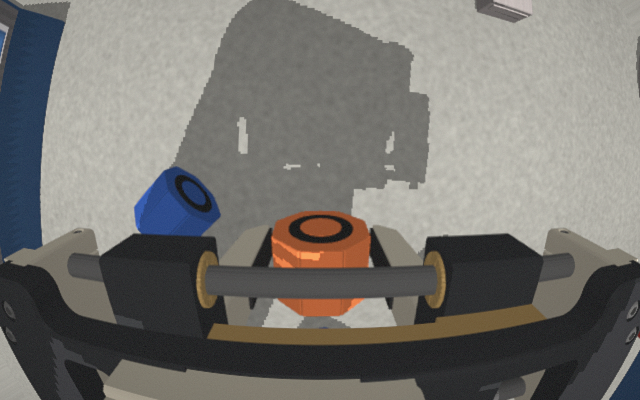

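```bash
cat >> h.py <<'E'
def crownfit(lo=.03):
    """plane fit of crown from wrist depth by RANSAC on orange+ring points; returns normal, tilt"""
    c='wrist';s=env.sense();m=env.camera_model(c);p,d=env.get_image(c)
    K,R,t=m['intrinsics'],m['R'],m['t']
    v,u=np.nonzero(d>0);z=d[v,u]
    x=(u-K[0,2])/K[0,0];y=(v-K[1,2])/K[1,1];r=np.hypot(x,y)+1e-9
    W=(np.c_[x/r*np.tan(r)*z,y/r*np.tan(r)*z,z]-t)@R
    g=s['ee_pos']
    hsv=cv2.cvtColor(p,cv2.COLOR_BGR2HSV)[v,u]
    k=(np.linalg.norm(W[:,:2]-g[:2],axis=1)<.06)&(W[:,2]>g[2]-.04)&(W[:,2]<g[2]+.08)&(hsv[:,0]>=3)&(hsv[:,0]<=17)&(hsv[:,1]>150)&(v<262)
    return p,W[k],s,u[k],v[k]
def ransac(W,n=400,tol=.0015):
    rng=np.random.default_rng(0);best=None
    for _ in range(n):
        a,b,c=W[rng.choice(len(W),3,False)];q=np.cross(b-a,c-a);l=np.linalg.norm(q)
        if l<1e-6: continue
        q/=l;i=abs((W-a)@q)<tol
        if best is None or i.sum()>best.sum(): best=i
    P=W[best];c=P.mean(0);q=np.linalg.svd(P-c)[2][2];q*=np.sign(q[2]);return q,c,best
E
python3 - <<'E'
from h import *
p,W,s,u,v=crownfit()
q,c,b=ransac(W);print(len(W),b.sum(),q,c,'tilt',np.degrees(np.arccos(q[2])),u[b].min(),u[b].max(),v[b].min(),v[b].max())
E
```

```text
3630 2544 [0.98942593 0.0670249  0.12862347] [ 0.5151992  -0.17561413  0.08634532] tilt 82.60994457307896 271 370 211 256
```

The crown plane fit shows only about 7° of swing, so pad friction is holding the cap. Short upward jerks should ratchet it further.

```bash
python3 -m crank '[[255,[0,0,-0.04],0],[255,[0,0,0],0],[255,[0,0,0.02],0],[255,[0,0,0.02],0],[255,[0,0,-0.04],0],[255,[0,0,0],0],[255,[0,0,0.02],0],[255,[0,0,0.02],0]]' 3
python3 - <<'E'
from h import *
p,W,s,u,v=crownfit()
cv2.imwrite('pics/w5.png',p)
q,c,b=ransac(W);print(len(W),b.sum(),q,c,'tilt',np.degrees(np.arccos(q[2])),s['ee_pos'])
E
```

```text
clock: 6.13
ee_pos: [0.5126, -0.1757, 0.0617]
eef_rot: [-2.296, 2.141, -0.007]
wrist_force: [-0.6, -0.3, -2.5]
grip_width: 0.602
4982 4590 [0.57518856 0.03714152 0.81717723] [ 0.52213003 -0.17566821  0.08311123] tilt 35.196786235247195 [ 0.51260955 -0.17573569  0.06167158]
```

View pics/w5.png

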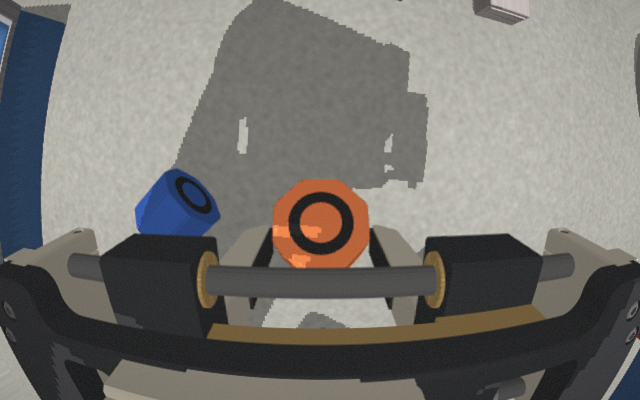

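The jerks worked well: the crown at wrist (320,222) is now about 35° from upright. One more jerk.

```bash
python3 -m crank '[[255,[0,0,-0.04],0],[255,[0,0,0],0],[255,[0,0,0.02],0],[255,[0,0,0.02],0],[255,[0,0,-0.04],0],[255,[0,0,0],0],[255,[0,0,0.02],0],[255,[0,0,0.015],0]]' 3
python3 - <<'E'
from h import *
p,W,s,u,v=crownfit()
cv2.imwrite('pics/w6.png',p)
q,c,b=ransac(W);print(len(W),b.sum(),q,c,'tilt',np.degrees(np.arccos(q[2])),s['ee_pos'])
p,d=env.get_image('side');cv2.imwrite('pics/s6.png',cv2.resize(p[180:330,230:430],(800,600)))
E
```

```text
clock: 6.85
ee_pos: [0.5126, -0.1758, 0.0669]
eef_rot: [-2.296, 2.141, -0.007]
wrist_force: [-0.3, 0.3, -2.0]
grip_width: 0.575
4933 4568 [0.51564456 0.02798012 0.85634561] [ 0.52265678 -0.17603799  0.08638467] tilt 31.091288813608806 [ 0.51261188 -0.17575343  0.06692971]
```

View pics/s6.png

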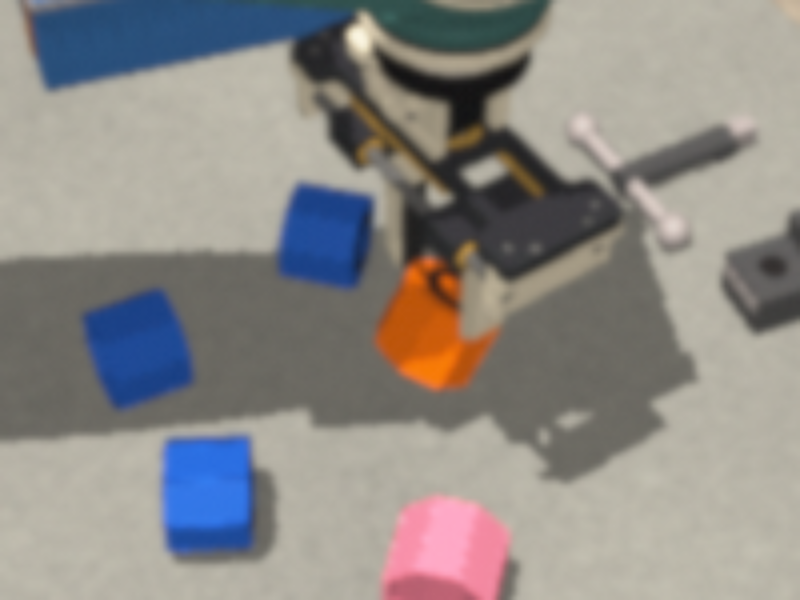

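View pics/w6.png

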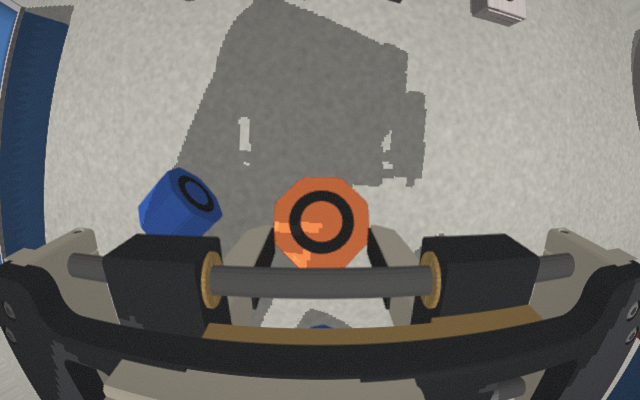

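In the side picture the cap hangs mouth-down, tilted about 31° at (440,325), with its low mouth edge already ahead of the grip. I'll lower it onto the bench while drawing back, so it rotates flat.

```bash
python3 -m crank '[[255,[0,0,0.018],0],[255,[0,0,0.012],0],[255,[0,0.003,0.004],0],[255,[0,0.004,0.004],0],[255,[0,0.004,0.003],0],[255,[0,0.004,0.003],0],[255,[0,0.002,0.002],0],[255,[0,0,0],0]]' 3
python3 - <<'E'
from h import *
p,W,s,u,v=crownfit()
cv2.imwrite('pics/w7.png',p)
q,c,b=ransac(W);print(len(W),b.sum(),q,c,'tilt',np.degrees(np.arccos(q[2])),s['ee_pos'],s['wrist_force'],s['grip_width'])
p,d=env.get_image('side');cv2.imwrite('pics/s7.png',cv2.resize(p[180:330,230:430],(800,600)))
E
```

```text
clock: 7.62
ee_pos: [0.4936, -0.1764, 0.0187]
eef_rot: [2.297, -2.143, -0.0]
wrist_force: [-1.7, 0.1, 1.4]
grip_width: 0.603
4739 4305 [0.13570017 0.01072196 0.99069193] [ 0.50446284 -0.17732007  0.04721021] tilt 7.823567688395222 [ 0.49356396 -0.17639984  0.01865216] [-1.74371669  0.07839959  1.42536478] 0.6030787721904072
```

View pics/s7.png

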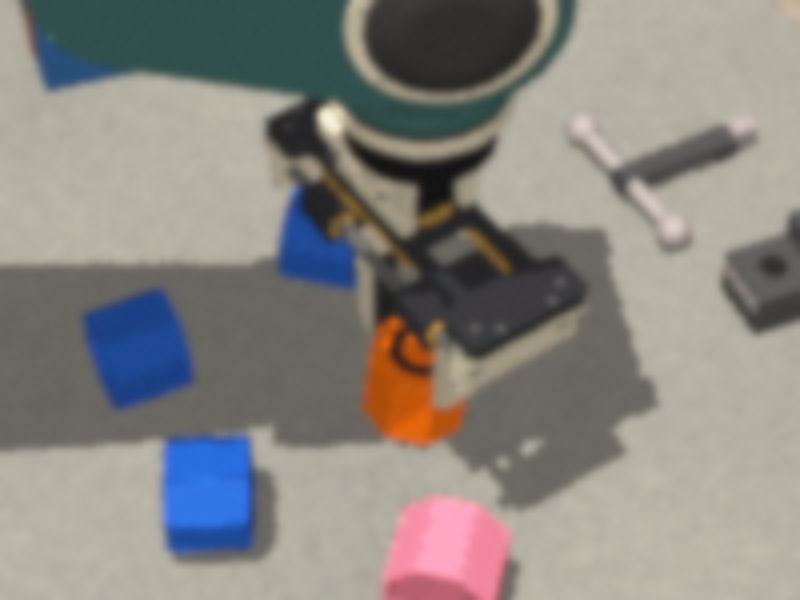

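Only 8° of tilt remains. I'll press down a little more, then release.

```bash
python3 -m crank '[[255,[0,0.001,0.002],0],[255,[0,0,0.002],0],[255,[0,0,0.001],0],[255,[0,0,0],0],[60,[0,0,-0.001],0],[0,[0,0,-0.001],0],[0,[0,0,0],0],[0,[0,0,0],0]]' 3
python3 - <<'E'
from h import *
p,W,s,u,v=crownfit()
cv2.imwrite('pics/w8.png',p)
q,c,b=ransac(W);print(len(W),b.sum(),q,c,'tilt',np.degrees(np.arccos(q[2])),s['ee_pos'],s['wrist_force'],s['grip_width'])
p,d=env.get_image('side');cv2.imwrite('pics/s8.png',cv2.resize(p[180:330,230:430],(800,600)))
E
```

```text
clock: 8.38
ee_pos: [0.4932, -0.1764, 0.0158]
eef_rot: [-2.298, 2.143, -0.0]
wrist_force: [-0.7, -0.6, 0.2]
grip_width: 0.84
5289 4220 [ 0.02095935 -0.00132401  0.99977945] [ 0.50372931 -0.17723671  0.04492543] tilt 1.203364673436065 [ 0.49317491 -0.17638528  0.01579804] [-0.7246175  -0.58342056  0.18167472] 0.8397190288786704
```

View pics/s8.png

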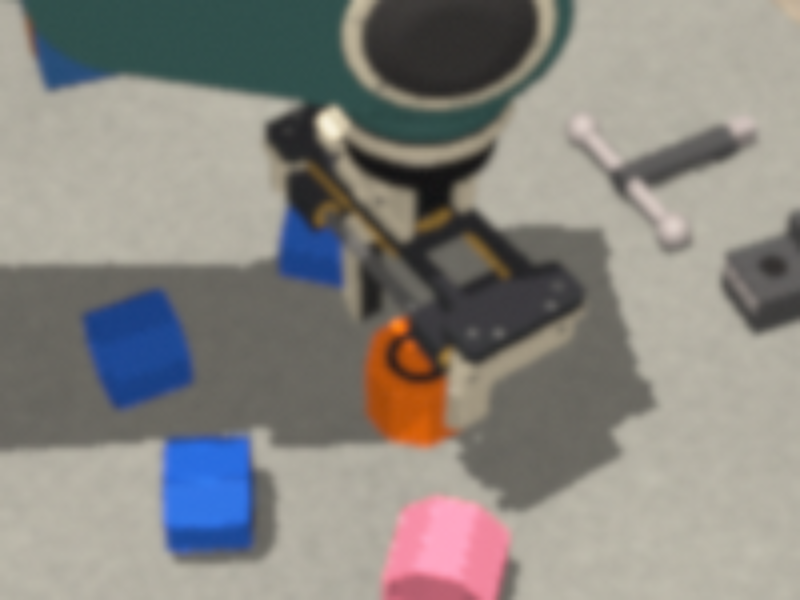

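View pics/w8.png

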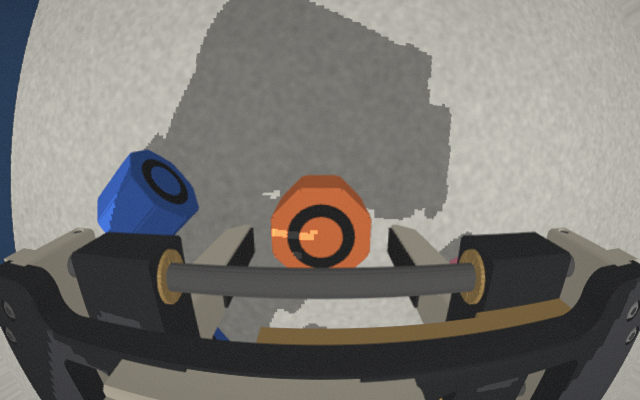

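The cap stands upright, mouth down and let go (tilt about 1°, crown ring at wrist (321,236)). I'll measure its centre, and the seat and nose too.

```bash
cat >> h.py <<'E'
def ray(m,u,v,zp):
    K,R,t=m['intrinsics'],m['R'],m['t']
    x=(u-K[0,2])/K[0,0];y=(v-K[1,2])/K[1,1];r=np.hypot(x,y)
    dc=np.array([x/r*np.sin(r),y/r*np.sin(r),np.cos(r)]);d=R.T@dc;C=-R.T@t
    return C+d*(zp-C[2])/d[2]
E
python3 - <<'E'
from h import *
s=env.sense();m=env.camera_model('wrist')
for uv in((321,236),(288,236),(355,236),(321,204),(321,268),(272,240),(371,240)): print(uv,ray(m,*uv,.044))
R=cv2.Rodrigues(s['eef_rot'])[0];print(R,s['ee_pos'],s['joints'])
p,d=env.get_image('wrist')
for t in('cap','crown'): print(t,[(x['score'],np.round(x['at'],3)) for x in env.spot_point('wrist',t)])
for c in('scene','side'):
    p,d=env.get_image(c)
    for t in('tank','seat','nose','notch'): print(c,t,[(x['score'],np.round(x['at'],4)) for x in env.spot_point(c,t)])
    if c=='side': cv2.imwrite('pics/neck.png',cv2.resize(p[100:220,200:360],(800,600)))
E
```

```text
(321, 236) [ 0.49654977 -0.17727018  0.044     ]
(288, 236) [ 0.49515575 -0.15880847  0.044     ]
(355, 236) [ 0.49780766 -0.19630871  0.044     ]
(321, 204) [ 0.51501051 -0.17596182  0.044     ]
(321, 268) [ 0.4765837 -0.1786869  0.044    ]
(272, 240) [ 0.49197575 -0.14977913  0.044     ]
(371, 240) [ 0.49593024 -0.20570767  0.044     ]
[[ 6.97947440e-02 -9.97561372e-01  4.63416530e-05]
 [-9.97561373e-01 -6.97947442e-02 -8.14693151e-07]
 [ 4.04711023e-06 -4.61717817e-05 -9.99999999e-01]] [ 0.49312984 -0.17637728  0.01574733] [-3.92210209e-01 -1.07332422e-01  1.96335912e+00  1.76747494e-05
  1.28552282e+00  1.10872961e+00]
cap [(0.74, array([ 0.502, -0.176,  0.002]))]
crown [(0.97, array([ 0.501, -0.178,  0.042])), (0.82, array([ 0.518, -0.074,  0.028])), (0.59, array([ 0.389, -0.079,  0.031]))]
scene tank [(0.83, array([ 0.4916,  0.234 , -0.0032]))]
scene seat [(0.62, array([0.4933, 0.2389, 0.0937])), (0.23, array([ 0.7372, -0.3201,  0.001 ]))]
scene nose [(0.8, array([0.4957, 0.237 , 0.1316]))]
scene notch [(0.58, array([ 0.4932,  0.2367, -0.0045]))]
side tank []
side seat []
side nose [(0.43, array([ 0.7408, -0.2154, -0.001 ]))]
side notch []
```

View pics/neck.png

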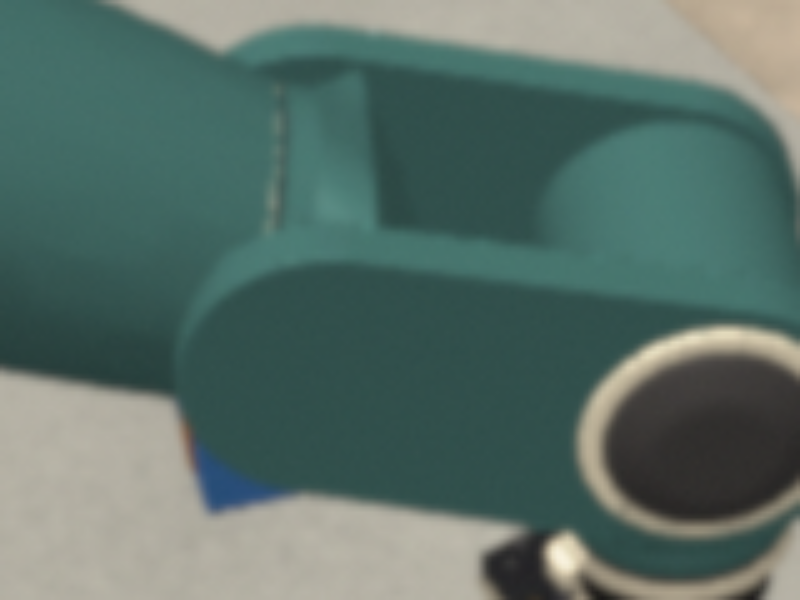

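```bash
cat >> h.py <<'E'
def neck(c):
    m=env.camera_model(c);p,d=env.get_image(c);K,R,t=m['intrinsics'],m['R'],m['t']
    v,u=np.nonzero(d>0);z=d[v,u]
    W=(np.c_[(u-K[0,2])/K[0,0]*z,(v-K[1,2])/K[1,1]*z,z]-t)@R
    hsv=cv2.cvtColor(p,cv2.COLOR_BGR2HSV)[v,u]
    k=(np.hypot(W[:,0]-.493,W[:,1]-.236)<.06)&(hsv[:,1]<80)
    for lo,hi in((.089,.099),(.124,.136)):
        j=k&(W[:,2]>lo)&(W[:,2]<hi)
        if j.sum()>5:
            P=(W[j,:2]*1000).astype(np.float32);print(c,lo,j.sum(),W[j].mean(0),W[j].min(0),W[j].max(0),cv2.minEnclosingCircle(P))
    return p
E
python3 - <<'E'
from h import *
p=neck('scene');cv2.imwrite('pics/neck2.png',cv2.resize(p[130:250,330:490],(800,600)))
E
python3 -m crank '[[0,[0,-0.004,0.004],0],[0,[0,0,0],0],[255,[0,0,0],0],[255,[0,0,0],0],[255,[0,0,0],0],[255,[0,0,0],0],[255,[0,0,0],0]]' 25
python3 - <<'E'
from h import *
p,d=env.get_image('wrist');cv2.imwrite('pics/w9.png',p);m=env.camera_model('wrist')
print(env.spot_point('wrist','crown')[:1],env.sense()['ee_pos'],env.sense()['grip_width'])
E
```

```text
scene 0.089 142 [0.50338656 0.22625596 0.09354773] [0.46243002 0.20097437 0.08901363] [0.53140612 0.26884839 0.09893561] ((496.7380676269531, 234.62208557128906), 34.672481536865234)
scene 0.124 55 [0.49620229 0.23382625 0.12785444] [0.4785608  0.21685087 0.12401167] [0.5109004  0.25158553 0.1308379 ] ((494.3938293457031, 235.10879516601562), 18.361970901489258)
clock: 9.77
ee_pos: [0.4971, -0.1762, 0.0118]
eef_rot: [-2.298, 2.143, -0.0]
wrist_force: [-0.6, 1.1, -0.7]
grip_width: 0.69
[{'at': [0.4931, -0.1755, 0.0413], 'score': 0.89}] [ 0.49711444 -0.17614894  0.01181948] 0.6075146230836442
```

View pics/w9.png

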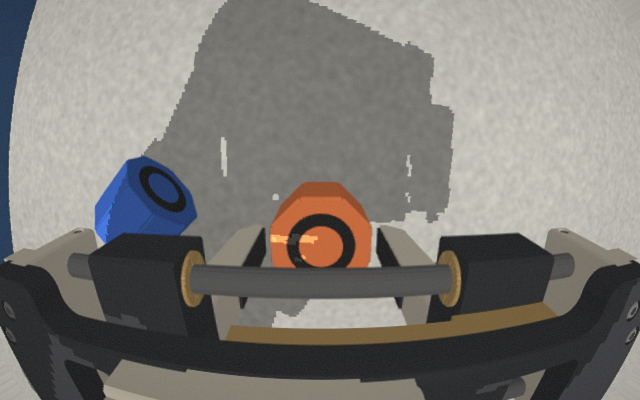

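View pics/neck2.png

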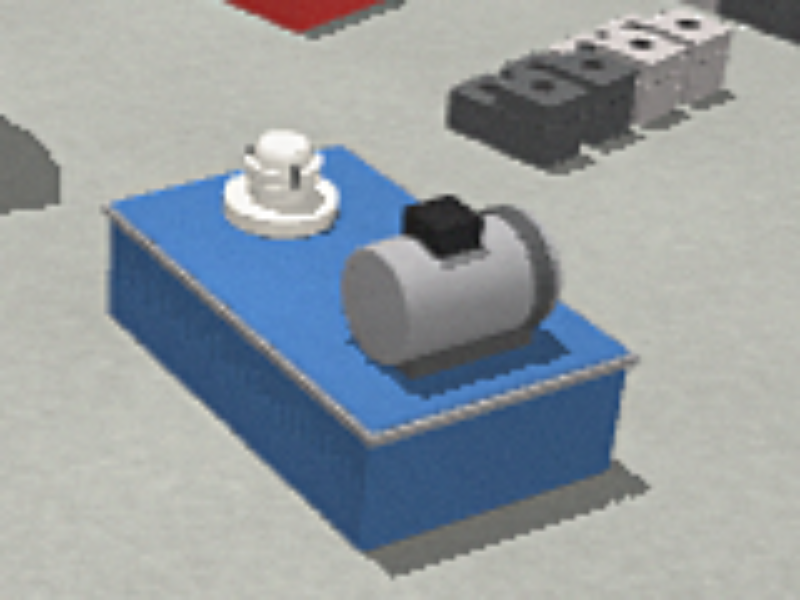

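The cap is held (wrist ring (321,246)). The neck stands at about (0.494,0.236), seen at (283,180) in the neck crop with nothing near it. Next I'll lift and carry the cap over.

```bash
python3 -m crank '[[255,[0,0,0],0],[255,[0,0,-0.04],0],[255,[0,0,-0.04],0],[255,[0,0,-0.04],0],[255,[0,0,-0.04],0],[255,[-0.037,-0.002,0],0],[255,[-0.037,-0.002,0],0],[255,[-0.037,-0.002,0],0]]' 25
python3 -m crank '[[255,[-0.037,-0.002,0],0],[255,[-0.037,-0.002,0],0],[255,[-0.037,-0.002,0],0],[255,[-0.037,-0.002,0],0],[255,[-0.037,-0.002,0],0],[255,[-0.037,-0.003,0],0],[255,[-0.037,-0.003,0],0],[255,[-0.02,-0.001,0],0]]'
python3 -m crank '[[255,[0,0,0],-7],[255,[0,0,0],-7],[255,[0,0,0],-7],[255,[0,0,0],-7],[255,[0,0,0],-7],[255,[0,0,0],-7],[255,[0,0,0],-7],[255,[0,0,0],-7]]'
python3 -m crank '[[255,[0,0,0],-7],[255,[0,0,0],-7],[255,[0,0,0],-7],[255,[0,0,0],-7],[255,[0,0,0],-7],[255,[0,0,0],-7],[255,[0,0,0],-7],[255,[0,0,0],-7]]'
python3 -m crank '[[255,[0,0,0],-7],[255,[0,0,0],-7],[255,[0,0,0],0],[255,[0,0,0],0],[255,[0,0,0],0]]'
python3 - <<'E'
from h import *
s=env.sense();print(s);print(cv2.Rodrigues(s['eef_rot'])[0])
for c in('scene','side'):
    m=env.camera_model(c);K,R,t=m['intrinsics'],m['R'],m['t']
    p=neck(c)
    for P in((.494,.236,.129),(*s['ee_pos'][:2],s['ee_pos'][2]-.012)):
        q=K@(R@np.array(P)+t);print(c,P,q[:2]/q[2]);uv=q[:2]/q[2]
    print([(x['score'],np.round(x['at'],4)) for t in('cap','crown','nose','seat') for x in env.spot_point(c,t) if x['at'][1]>.1])
    a,b=int(uv[0])-80,max(0,int(uv[1])-60);cv2.imwrite(f'pics/{c}10.png',cv2.resize(p[b:b+120,a:a+160],(800,600)));print(a,b)
p,d=env.get_image('wrist');cv2.imwrite('pics/w10.png',p)
E
```

```text
clock: 10.53
ee_pos: [0.4952, -0.0641, 0.1724]
eef_rot: [-2.295, 2.144, -0.001]
wrist_force: [1.0, 0.2, -2.5]
grip_width: 0.596
clock: 11.2
ee_pos: [0.4923, 0.2178, 0.1716]
eef_rot: [-2.299, 2.14, 0.001]
wrist_force: [1.1, -0.1, -0.9]
grip_width: 0.601
clock: 11.87
ee_pos: [0.4928, 0.2145, 0.1716]
eef_rot: [3.037, -0.804, -0.0]
wrist_force: [-0.5, -0.7, -1.0]
grip_width: 0.599
clock: 12.53
ee_pos: [0.4928, 0.2145, 0.1716]
eef_rot: [3.059, 0.716, -0.0]
wrist_force: [0.5, 0.3, -1.3]
grip_width: 0.598
clock: 12.95
ee_pos: [0.4928, 0.2145, 0.1717]
eef_rot: [2.954, 1.068, -0.0]
wrist_force: [-0.0, -0.7, -0.8]
grip_width: 0.599
{'clock': 12.95, 'joints': array([ 3.63096175e-01, -1.79110225e-01,  1.76705456e+00, -2.24231287e-05,
        1.55379301e+00, -3.30714479e-01]), 'qvel': array([ 0.0006835 ,  0.00123559,  0.00094328,  0.00036354,  0.00091935,
       -0.01130036]), 'tau': array([-6.77101161e-04, -4.75216162e+01, -6.27186084e+01,  6.90869079e-02,
        4.12533071e-02, -1.52204186e-01]), 'ee_pos': array([0.49281119, 0.21451027, 0.17166458]), 'eef_rot': array([ 2.95442250e+00,  1.06809
[... 1084 characters left out ...]
622923 0.2247875  0.09296927] [0.45775665 0.20125408 0.08911044] [0.52411623 0.26673118 0.09898229] ((490.0449523925781, 236.48118591308594), 35.498390197753906)
side 0.124 42 [0.48604699 0.23048337 0.12687938] [0.47322365 0.22123958 0.12408802] [0.50515894 0.24469859 0.13119213] ((488.9536437988281, 232.83384704589844), 16.39702606201172)
side (0.494, 0.236, 0.129) [253.03908819 141.0073568 ]
side (np.float64(0.49281119191436334), np.float64(0.21451027382841803), np.float64(0.15966458002286152)) [254.86842127 135.54718772]
[(0.59, array([0.4936, 0.2128, 0.1592])), (0.63, array([0.4939, 0.2098, 0.2034])), (0.7, array([0.4923, 0.2364, 0.1269])), (0.64, array([0.4921, 0.2356, 0.0962]))]
174 75
```

```bash
python3 -m crank '[[255,[0.014,-0.017,0],0],[255,[0,0,0],0],[255,[0,0,0.01],0],[255,[0,0,0.01],0],[255,[0,0,0.008],0],[255,[0,0,0.006],0],[255,[0,0,0],0]]'
python3 - <<'E'
from h import *
for c in('scene','side'):
    p,d=env.get_image(c);a,b=(306,105) if c=='scene' else(173,85)
    cv2.imwrite(f'pics/{c}11.png',cv2.resize(p[b:b+120,a:a+160],(400,300),interpolation=cv2.INTER_CUBIC))
cv2.imwrite('pics/b11.png',np.hstack([cv2.imread('pics/scene11.png'),cv2.imread('pics/side11.png')]))
E
```

```text
clock: 14.08
ee_pos: [0.492, 0.2359, 0.1357]
eef_rot: [2.952, 1.074, -0.004]
wrist_force: [-0.0, 0.3, -1.0]
grip_width: 0.596
```

View pics/b11.png

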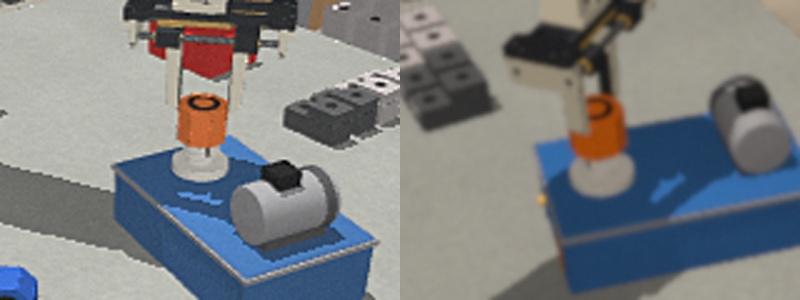

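Both views show the cap over the neck, centred (scene crop (202,120), side crop (600,127)). I'll lower slowly and watch the force.

```bash
python3 -m crank '[[255,[0,0,0.003],0],[255,[0,0,0.003],0],[255,[0,0,0.003],0],[255,[0,0,0.002],0],[255,[0,0,0],0]]'
python3 -m crank '[[255,[0,0,0.001],0],[255,[0,0,0.001],0],[255,[0,0,0],0]]'
```

```text
clock: 14.6
ee_pos: [0.4925, 0.2365, 0.1262]
eef_rot: [2.952, 1.074, -0.001]
wrist_force: [-0.3, 0.1, -0.8]
grip_width: 0.596
clock: 14.85
ee_pos: [0.4926, 0.2365, 0.1246]
eef_rot: [2.952, 1.074, -0.0]
wrist_force: [-0.6, -0.4, -1.3]
grip_width: 0.595
```

```bash
python3 -m crank '[[255,[0,0,0.001],0],[255,[0,0,0.001],0],[255,[0,0,0],0]]'
python3 -m crank '[[255,[0,0,0.001],0],[255,[0,0,0.001],0],[255,[0,0,0],0]]'
```

```text
clock: 15.1
ee_pos: [0.4926, 0.2365, 0.1226]
eef_rot: [2.952, 1.075, -0.0]
wrist_force: [0.6, 0.3, -1.7]
grip_width: 0.599
clock: 15.35
ee_pos: [0.4927, 0.2365, 0.1208]
eef_rot: [2.952, 1.074, 0.0]
wrist_force: [-0.0, 0.3, -0.1]
grip_width: 0.596
```

```bash
python3 -m crank '[[255,[0,0,0.001],0],[255,[0,0,0],0],[255,[0,0,0],0]]'
python3 -m crank '[[255,[0,0,0.001],0],[255,[0,0,0],0],[255,[0,0,0],0]]'
```

```text
clock: 15.6
ee_pos: [0.4928, 0.2366, 0.1205]
eef_rot: [2.952, 1.074, 0.001]
wrist_force: [-1.3, -1.2, 6.3]
grip_width: 0.6
clock: 15.85
ee_pos: [0.4929, 0.2366, 0.1203]
eef_rot: [2.952, 1.074, 0.002]
wrist_force: [-5.4, -2.2, 13.3]
grip_width: 0.598
```

The cap is riding on the thread top (TCP z 0.1203, 13 N). Now I'll turn anticlockwise.

```bash
python3 -m crank '[[255,[0,0,0],-6],[255,[0,0,0],-6],[255,[0,0,0],-6],[255,[0,0,0],-6]]'
python3 -m crank '[[255,[0,0,0],-5],[255,[0,0,0],-5],[255,[0,0,0],-5]]'
```

```text
clock: 16.18
ee_pos: [0.4933, 0.2369, 0.1204]
eef_rot: [2.66, 1.671, 0.004]
wrist_force: [-0.9, 0.9, 12.0]
grip_width: 0.6
clock: 16.43
ee_pos: [0.4933, 0.2369, 0.1204]
eef_rot: [2.42, 2.003, 0.004]
wrist_force: [-0.3, -0.6, 12.8]
grip_width: 0.601
```

Run:
```python
from rig import env
s=env.sense();print(s['ft_torque'],s['wrist_force'],s['joints'][5])
```

```text
[ 0.13602188  0.0856185  -0.20050343] [-0.31540405 -0.55154085 12.81375927] -0.9819984906223428
```

```bash
python3 -m crank '[[255,[0,0,0],-5],[255,[0,0,0],-5],[255,[0,0,0],-5]]'; python3 -m crank '[[255,[0,0,0],-5],[255,[0,0,0],-5],[255,[0,0,0],-5]]'
```

```text
clock: 16.68
ee_pos: [0.4933, 0.2369, 0.1204]
eef_rot: [2.137, 2.301, 0.004]
wrist_force: [0.2, 0.5, 11.1]
grip_width: 0.601
clock: 16.93
ee_pos: [0.4927, 0.2366, 0.1189]
eef_rot: [1.819, 2.561, 0.0]
wrist_force: [-0.4, -0.1, -1.1]
grip_width: 0.596
```

The force fell to zero after about 65–70°, so a notch has been found. I'll follow the cap down.

```bash
python3 -m crank '[[255,[0,0,0.0015],0],[255,[0,0,0.0015],0],[255,[0,0,0],0]]'; python3 -m crank '[[255,[0,0,0.001],0],[255,[0,0,0.001],0],[255,[0,0,0],0]]'
```

```text
clock: 17.18
ee_pos: [0.4925, 0.2365, 0.1152]
eef_rot: [-1.828, -2.555, 0.001]
wrist_force: [0.3, 0.3, -0.3]
grip_width: 0.595
clock: 17.43
ee_pos: [0.4927, 0.2366, 0.1138]
eef_rot: [1.825, 2.557, 0.0]
wrist_force: [-1.7, -0.3, -0.4]
grip_width: 0.597
```

```bash
python3 -m crank '[[255,[0,0,0.001],0],[255,[0,0,0],0],[255,[0,0,0],0]]'; python3 -m crank '[[255,[0,0,0.001],0],[255,[0,0,0],0],[255,[0,0,0],0]]'
python3 - <<'E'
from rig import env
s=env.sense();print(s['ft_torque'],s['wrist_force'],s['joints'][5])
E
```

```text
clock: 17.68
ee_pos: [0.4929, 0.2366, 0.1136]
eef_rot: [1.825, 2.557, 0.001]
wrist_force: [-2.5, -0.8, 6.8]
grip_width: 0.596
clock: 17.93
ee_pos: [0.4931, 0.2367, 0.1135]
eef_rot: [1.824, 2.556, 0.002]
wrist_force: [-4.9, -1.7, 14.2]
grip_width: 0.602
[-0.34470141  0.87446349  0.03667476] [-4.90140064 -1.66856639 14.18081162] -1.50096569240708
```

The notch floor is reached (TCP z 0.1135, so the mouth is about 7 mm above the shoulder). Now screwing clockwise.

```bash
python3 -m crank '[[255,[0,0,0],5],[255,[0,0,0.0003],5],[255,[0,0,0.0003],5],[255,[0,0,0.0003],5]]' 35
python3 - <<'E'
from rig import env
s=env.sense();print(s['ft_torque'],s['wrist_force'],s['joints'][5])
E
```

```text
clock: 18.27
ee_pos: [0.4935, 0.2367, 0.1122]
eef_rot: [2.245, 2.196, 0.004]
wrist_force: [2.1, -0.9, 8.5]
grip_width: 0.598
[-0.09625951 -0.31641627  0.09737766] [ 2.06788953 -0.89999597  8.52713713] -1.1476598915725957
```

```bash
python3 -m crank '[[255,[0,0,0.0003],5],[255,[0,0,0.0003],5],[255,[0,0,0.0003],5],[255,[0,0,0.0003],5]]'
python3 - <<'E'
from rig import env
s=env.sense();print(s['ft_torque'],s['wrist_force'],s['joints'][5])
E
```

```text
clock: 18.6
ee_pos: [0.4935, 0.2367, 0.1109]
eef_rot: [2.593, 1.773, 0.004]
wrist_force: [2.1, -0.4, 8.3]
grip_width: 0.595
[-0.20560926 -0.30346829  0.06946071] [ 2.12049208 -0.44047185  8.27130523] -0.7986081060803841
```

The thread follows well, 1.3 mm per 20°, which matches the 24 mm pitch.

```bash
python3 -m crank '[[255,[0,0,0.0003],5],[255,[0,0,0.0003],5],[255,[0,0,0.0003],5],[255,[0,0,0.0004],5],[255,[0,0,0.0003],5],[255,[0,0,0.0003],5]]'; python3 -m crank '[[255,[0,0,0.0003],5],[255,[0,0,0.0004],5],[255,[0,0,0.0003],5],[255,[0,0,0.0003],5],[255,[0,0,0.0003],5]]'
python3 - <<'E'
from rig import env
s=env.sense();print(s['ft_torque'],s['wrist_force'],s['joints'][5])
E
```

```text
clock: 19.1
ee_pos: [0.4934, 0.2367, 0.109]
eef_rot: [2.964, 1.042, 0.004]
wrist_force: [1.2, -1.2, 7.7]
grip_width: 0.598
clock: 19.52
ee_pos: [0.4933, 0.2366, 0.1073]
eef_rot: [-3.119, -0.375, -0.003]
wrist_force: [1.1, -2.0, 6.9]
grip_width: 0.6
[-0.31519761  0.00195057  0.07067221] [ 1.08872394 -1.95850888  6.9070213 ] 0.16135022367228805
```

```bash
python3 -m crank '[[255,[0,0,0.0003],5],[255,[0,0,0.0003],5],[255,[0,0,0.0003],5],[255,[0,0,0.0002],5]]'
python3 - <<'E'
from rig import env
s=env.sense();print(s['ft_torque'],s['wrist_force'],s['joints'][5])
E
```

```text
clock: 19.85
ee_pos: [0.4932, 0.2366, 0.106]
eef_rot: [-3.136, 0.172, -0.002]
wrist_force: [1.2, -0.4, 5.2]
grip_width: 0.595
[-0.16337862 -0.00614844  0.08469166] [ 1.18033032 -0.44908464  5.22091552] 0.5104336776765572
```

```bash
python3 -m crank '[[255,[0,0,0.0001],5],[255,[0,0,0],5],[255,[0,0,0],5]]'
python3 - <<'E'
from rig import env
s=env.sense();print(s['ft_torque'],s['wrist_force'],s['joints'][5])
E
```

```text
clock: 20.1
ee_pos: [0.493, 0.2367, 0.1058]
eef_rot: [-3.087, 0.58, -0.002]
wrist_force: [0.2, -0.4, 5.3]
grip_width: 0.597
[-0.00789905  0.14637708  0.06047205] [ 0.16951547 -0.44661401  5.27688434] 0.7721906771813256
```

The mouth is on the shoulder (z 0.1058). I'll keep turning until it is tight.

```bash
for i in 1 2; do python3 -m crank '[[255,[0,0,0],4],[255,[0,0,0],4],[255,[0,0,0],4]]'
python3 - <<'E'
from rig import env
s=env.sense();print(s['ft_torque'],s['wrist_force'],s['joints'][5])
E
done
```

```text
clock: 20.35
ee_pos: [0.4931, 0.2367, 0.1058]
eef_rot: [-3.01, 0.898, -0.002]
wrist_force: [1.2, 0.4, 5.9]
grip_width: 0.598
[0.1017134  0.15327203 0.09709928] [1.17466018 0.40811487 5.94312679] 0.9808070223775363
clock: 20.6
ee_pos: [0.493, 0.2367, 0.1058]
eef_rot: [-2.9, 1.207, -0.001]
wrist_force: [-0.4, -0.4, 6.8]
grip_width: 0.595
[-0.18102211  0.25846149  0.8687614 ] [-0.40839966 -0.40878171  6.81631349] 1.189857333116875
```

The torque is rising at about 2.65 rad. One more small turn to confirm.

```bash
python3 -m crank '[[255,[0,0,0],3],[255,[0,0,0],0]]'
python3 - <<'E'
from rig import env
s=env.sense();print(s['ft_torque'],s['wrist_force'],s['joints'][5])
E
```

```text
clock: 20.77
ee_pos: [0.493, 0.2367, 0.1057]
eef_rot: [-2.867, 1.282, -0.002]
wrist_force: [-0.5, -1.3, 6.2]
grip_width: 0.598
[-0.10438416  0.27799399  0.41307497] [-0.46552049 -1.29842573  6.15686661] 1.2421810228006986
```

```bash
python3 -m crank '[[255,[0,0,0],3],[255,[0,0,0],3],[255,[0,0,0],0]]'
python3 - <<'E'
from h import *
s=env.sense();print(s['ft_torque'],s['wrist_force'],s['joints'][5])
for c in('scene','side'):
    p,d=env.get_image(c);a,b=(306,105) if c=='scene' else(173,85)
    cv2.imwrite(f'pics/{c}12.png',cv2.resize(p[b:b+120,a:a+160],(400,300),interpolation=cv2.INTER_CUBIC))
cv2.imwrite('pics/b12.png',np.hstack([cv2.imread('pics/scene12.png'),cv2.imread('pics/side12.png')]))
E
```

```text
clock: 21.02
ee_pos: [0.4932, 0.2368, 0.1057]
eef_rot: [-2.797, 1.428, -0.002]
wrist_force: [2.8, 0.6, 5.6]
grip_width: 0.596
[ 0.1719875  -0.35119569  0.78581451] [2.75038422 0.58398547 5.61392741] 1.3455537689880128
```

View pics/b12.png

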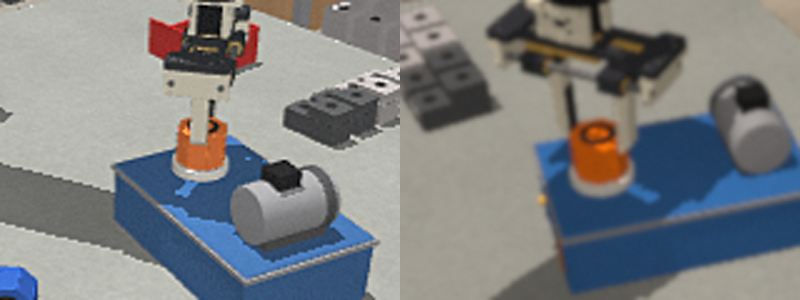

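The cap is tight: the pads slip at about 0.8 Nm, and both views show it seated on the shoulder (scene crop (200,145), side crop (598,150)). I'll let go, rise straight up and check.

```bash
python3 -m crank '[[60,[0,0,0],0],[0,[0,0,0],0],[0,[0,0,0],0],[0,[0,0,0],0],[0,[0,0,0],0],[0,[0,0,0],0],[0,[0,0,-0.01],0],[0,[0,0,-0.02],0]]'
python3 -m crank '[[0,[0,0,-0.03],0],[0,[0,0,-0.04],0],[0,[0,0,-0.04],0],[0,[0,0,-0.02],0],[0,[0,0,0],0],[0,[0,0,0],0]]'
python3 - <<'E'
from h import *
for c in('scene','side'):
    p,d=env.get_image(c);a,b=(306,105) if c=='scene' else(173,85)
    cv2.imwrite(f'pics/{c}13.png',cv2.resize(p[b:b+120,a:a+160],(400,300),interpolation=cv2.INTER_CUBIC));cv2.imwrite(f'pics/{c}full.png',p)
    for t in('cap','crown','jaw_a','jaw_b','chuck_key'): print(c,t,[(x['score'],np.round(x['at'],3)) for x in env.spot_point(c,t)])
    m=env.camera_model(c);K,R,t=m['intrinsics'],m['R'],m['t'];v,u=np.nonzero(d>0);z=d[v,u]
    W=(np.c_[(u-K[0,2])/K[0,0]*z,(v-K[1,2])/K[1,1]*z,z]-t)@R
    k=(np.hypot(W[:,0]-.493,W[:,1]-.236)<.022)&(W[:,2]>.12)&(W[:,2]<.16);print(k.sum(),np.median(W[k],0))
cv2.imwrite('pics/b13.png',np.hstack([cv2.imread('pics/scene13.png'),cv2.imread('pics/side13.png')]))
E
```

```text
clock: 21.78
ee_pos: [0.4917, 0.2361, 0.1336]
eef_rot: [2.797, -1.425, -0.004]
wrist_force: [-0.1, 0.3, 0.6]
grip_width: 1.001
clock: 22.28
ee_pos: [0.4929, 0.2367, 0.2666]
eef_rot: [-2.798, 1.425, -0.002]
wrist_force: [0.2, 0.1, -0.7]
grip_width: 0.995
scene cap [(0.96, array([ 0.351, -0.081,  0.03 ])), (0.89, array([0.486, 0.235, 0.091])), (0.83, array([ 0.434, -0.307,  0.032])), (0.73, array([ 0.489, -0.047,  0.025])), (0.6, array([ 0.342, -0.181,  0.029]))]
scene crown [(0.95, array([0.491, 0.238, 0.141])), (0.82, array([ 0.519, -0.08 ,  0.031])), (0.68, array([ 0.461, -0.271,  0.028])), (0.62, array([ 0.38 , -0.197,  0.024]))]
scene jaw_a [(0.81, array([ 0.74 , -0.218,  0.001])), (0.77, array([ 0.74 , -0.318,  0.002]))]
scene jaw_b [(0.81, array([ 0.74 , -0.218,  0.001])), (0.77, array([ 0.74 , -0.318,  0.002]))]
scene chuck_key [(0.62, array([ 0.732, -0.094, -0.002]))]
78 [0.49303416 0.23537716 0.13868067]
side cap [(0.96, array([ 0.345, -0.078,  0.025])), (0.95, array([ 0.483, -0.043,  0.026])), (0.78, array([0.499, 0.237, 0.093])), (0.73, array([ 0.34 , -0.179,  0.034])), (0.65, array([ 0.428, -0.305,  0.032])), (0.39, array([0.493, 0.241, 0.098]))]
side crown [(0.9, array([0.492, 0.234, 0.139])), (0.79, array([ 0.391, -0.086,  0.027])), (0.69, array([ 0.461, -0.272,  0.03 ])), (0.59, array([ 0.518, -0.069,  0.029]))]
side jaw_a [(0.94, array([ 0.741, -0.318, -0.003])), (0.77, array([ 0.738, -0.214, -0.001]))]
side jaw_b [(0.94, array([ 0.741, -0.318, -0.003])), (0.77, array([ 0.738, -0.214, -0.001]))]
side chuck_key [(0.73, array([ 0.733, -0.101, -0.   ]))]
130 [0.49259875 0.23576368 0.13800392]
```

View pics/b13.png

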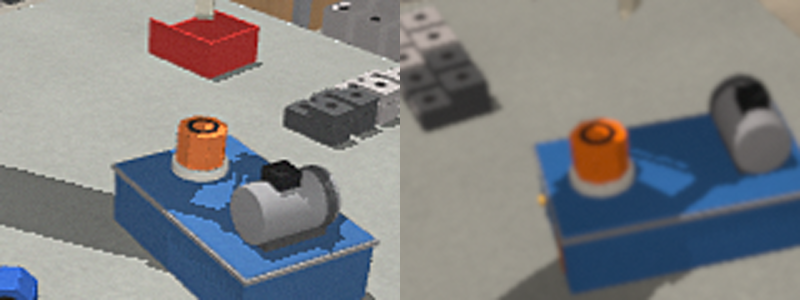

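View pics/scenefull.png

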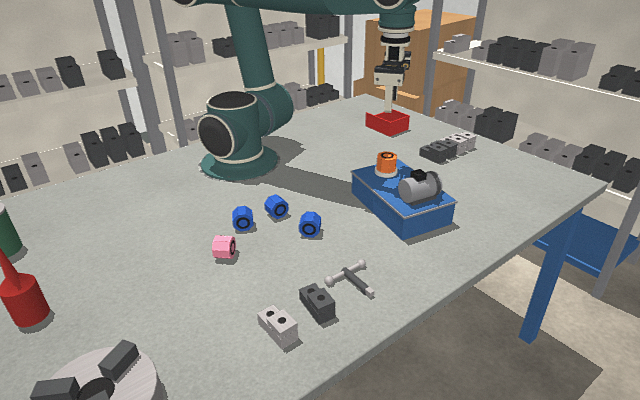

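The orange cap sits level on the shoulder at scene (386,161), with its crown at z 0.138 (94 + 44 mm). The gripper is clear of it. The jaws at (317,301) and (278,326), the key at (350,278) and the other caps are where they were. Handing in.

```bash
python3 -c "
from rig import env
print(env.close_job(), env.sense()['clock'])"
```

```text
the job is handed in; nothing more can be done
the job is handed in; nothing more can be done
```

The cap is screwed fully home on the filler neck and released, and I handed the job in at about 23 s of the 69 s allowed.

- **Standing it up:** I gripped the cap lightly near its crown. It swung only about 7° on the first lift, so I jerked it upward a few times and lowered it onto the bench until it stood mouth down. I then let it go; the measured tilt was about 1°.
- **Screwing it on:** I took it from above and set it on the neck. After about 65–70° anticlockwise it dropped into the notches. I then turned it about 2.65 rad clockwise, until the torque rose sharply. Past that the pads slipped at about 0.4–0.8 Nm, so I stopped and opened the gripper.
- **Last checks:** The crown reads z = 0.138–0.139 m from depth (0.138 expected) and is centred on the neck in both views. The jaws and chuck key read within about 4 mm of where they started, which is the detectors' own accuracy. The gripper is open about 130 mm above the cap. The networks' cap and crown heights varied by a few mm (cap 0.091–0.098 m, crown 0.139–0.141 m), which is also within their accuracy. No check failed.

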